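# Index the rangefinder carriage one hole along its test rail

## Task

Bring the rangefinder one hole closer to the upright white target board: pull up the spring plunger's knob, slide the carriage along its rail to the very next hole on the board's side, and let the pin snap fully home there. Never force the pin sideways against the strip or ram it into the hole's edge, leave the board and the other things on the table where they are, and let go at the end.

Things in the scene. Friction and masses are not known exactly. Their poses are not given: they have to be found in the camera images.
- rail: Test rail fixed to the table: base plate 150 (x) x 360 (y) x 12 mm, origin at its underside's centre; carriage slides along its own y. At own x = +45 mm a steel strip (24 mm wide, top 28 mm up) with a row of 11 mm square holes: one at y = 0, the next on either side 42 to 64 mm away (in inserts clamped by hand with a black thumb screw: place differs, not measured), and at +-107 mm, one hole too far.
- carriage (a joint): Carriage position along the rail's own +y, m; 0 at the start, pin in the middle hole; range +-0.118. Slides with 2 N of friction, about 4 N with the pin resting on the strip. It carries the round rangefinder (58 mm diameter, top 84 mm above the table, over rail x = -45 mm) and, on a tongue 26 mm wide (top 42 mm up), the plunger over the strip.
- plunger (a joint): How far the knob is pulled up, m: 0 fully home (pin 10 mm deep in a hole), above 0.010 the pin is clear of the strip, 0.016 the stop. Let go between holes, the pin rests on the strip at 0.010 and drops with a snap when it comes over a hole. Spring: 6.6 N down at 0, 0.3 N more per mm.
- knob_center (a point): Centre of the plunger's knob, an upright black knurled cylinder 24 mm in diameter, 22 mm high (when home: underside 58, top 80 mm above the table), above a 16 mm sleeve at rail x = +45 mm, 90 mm from the rangefinder's axis; rises with the plunger, moves with the carriage. Best pinched from above, fingers closing along the rail's y. The pin is on its axis.
- pin: Round steel locking pin of the plunger, 8 mm in diameter, on the knob's axis; origin at the centre of its lower tip, 18 mm above the table when home in a hole, 28 mm when it rests on the strip. It has about 1.5 mm of play either way in a hole; more than 22 N on it counts as forcing it.
- board_center (a point): Centre of the upright white target board, 130 mm wide, 90 mm high and 6 mm thick on a 130 x 60 x 10 mm foot, standing loose beyond one end of the rail, about 285 mm along the rail's +y or -y; the point is 50 mm above the table.
- brick_center (a point): Centre of a loose black power adapter, 55 x 120 x 32 mm, lying beyond the other end of the rail. Leave it alone.
- mouse_center (a point): Centre of a loose grey and black computer mouse, 100 x 58 x 32 mm, on the far side of the rail. Leave it alone.
- remote_center (a point): Centre of a loose black remote control, 45 x 170 x 18 mm, on the far side of the rail. Leave it alone.
Things that resemble listed ones, but are neither listed nor needed, are in the scene too. What is meant by the part that bears board_center is not black or yellow, and is the larger of those in its own colour.

How it is judged (in metres and radians):
On the way, in this order (a step that is already met when the one before it is completed fails the run):
1. the knob is pulled up until the pin is clear of the middle hole (value of joint plunger above 0.0098 m), for 0.1 s.
2. the pin has dropped home in the next hole on the board's side (value of joint plunger below 0.002 m and ((y of board_center in the frame of rail above 0 m and value of joint carriage between 0.037 and 0.069 m) or (y of board_center in the frame of rail below 0 m and value of joint carriage between -0.069 and -0.037 m))), for 0.2 s.
At the end, for the whole second after the job is handed in: The plunger is home (pulled up less than 2 mm) and still, its pin in the first hole next to the middle one on the board's side (carriage 37 to 69 mm from its start, towards the board); board, adapter, mouse and remote are within 20 mm of where they were (all of step 2 and linear speed of pin below 0.01 m/s and distance of each of board_center, brick_center, mouse_center, remote_center from where it was at the start of the episode below 0.02 m); the robot touches nothing.
It fails at once if the pin is forced: more than 22 N between the pin and the strip (contact force between pin and anything else above 22 N).
It fails at once if the board, adapter, mouse or remote is pushed more than 20 mm (distance of any of board_center, brick_center, mouse_center, remote_center from where it was at the start of the episode above 0.02 m).
It also fails if it takes over 45 s, if anything falls off the work surface, if the arm or the gripper's body presses on something with over 40 N, if the wrist force passes 120 N, or if a joint passes its speed limit or range.

## Robot

A 7-joint arm with a two-finger parallel gripper is mounted at the origin on the work surface. World frame = base frame: x ahead of the robot, y to its left, z up, the work surface at z = 0. Lengths are in mm, angles in rad, forces in N, time in s.
With the tool pointing down it reaches from about 400 to 850 mm from the base axis. Payload 10.4 kg.
Tool frame: the origin (TCP) lies between the finger pads; the fingertips stand 25 mm ahead of it and the grasp point (between the pads) lies 6 mm ahead of it; z points along the fingers, y is the line along which they close (so a half turn about z gives the same grasp; the last joint's range is limited). The gripper opens to 85 mm and grips with 20 to 120 N. Pads are 22 mm wide; open, the fingers measure 114 mm over their backs; the gripper's body (76 mm by 85 mm) begins 54 mm behind the grasp point. The pads swing forward as they close: fully open they stand 13 mm farther back than shut.
Start: joints at [-1.291, 0.332, -0.065, 1.46, 0.022, 1.35, -0.088], TCP at [186.358, 596.59, 256.338] pointing down, gripper open.
Joint ranges: [-2.6, 2.6], [-0.5, 2.12], [-1.47, 1.34], [0.16, 2.42], [-1.27, 4.41], [0.06, 2.06], [-2.6, 2.6]. Speed limits (rad/s): [2.22, 2.22, 2.79, 2.79, 3.14, 3.14, 3.14].

## Interface

Orientations are given as a unit quaternion [x, y, z, w].
In Python, from plant import env, camera, camera_info, order gives the robot as it stands.
- The arm moves only by the tool move_arm, never from a script. Its argument "motion" is a list that holds one entry, the list of rows, each a list of 5 numbers: the closure, from -1 (fully open) to 1 (shut), then the shift along the tool's x, y, z scaled (see below), then the turn about the tool's z scaled (see below). A call has 1 to 8 rows; each row shifts and turns the commanded pose from where the row before left it, along the tool's axes as they then stand; what a row does not reach is not made up. The controller multiplies each number of a shift by 0.05 m and each number of a turn by 0.15 rad. A row lasts 1/10 s, in which the tool goes at most 50 mm and 8.59 degrees, less where a joint would pass 70% of its speed; a pose out of reach is approached as far as the arm can. A call with a number of a shift or a turn outside -1 to 1 is refused whole. A call with a gripper value outside its range is refused whole. The fingers move at their own pace and stop on an object; "squeeze" is the grip in N (left out, the last holds). Time passes only in rows, so rows that do not move let the fingers close. It gives the time, the measured TCP pose, the force, the opening and the grip force at its end, in the units of the state.
- env.get_obs(): the state, without advancing time (a new reading comes with each control period).
- camera(name): name is "scene" or "top"; returns (picture, depth): 400x640x3 uint8, red, green, blue; 400x640 float32, mm along the optical axis (not along the pixel's ray), 0 where there is no reading.
- camera_info(name): a dict with "camera_matrix" (3x3 intrinsics, pixels), "R" (3x3) and "t" (3): a world point X has camera coordinates R X + t. Camera axes: x right, y down, z forward; pixel columns grow to the right and rows downward; lengths in mm; the calibration is good to about 2 mm. A picture is of the moment at which its call begins. camera_info takes no time and is no camera call.
- order.close_job(): hands the job in; it is judged then, once.
The state is a dict: "clock": time; "qpos": joint angles; "qvel": joint speeds; "joint_torque": joint torques, N m; "ee_pos": TCP position; "eef_rot": TCP orientation; "contact_force": force on the tool from outside, world axes, zero at the start; "torque": the same for the moment, N m; "gripper_width": finger opening in mm; "gripper_force": force on a finger pad.
Only numpy, scipy, OpenCV 4.12 (cv2) and the standard library are available. Lean on these libraries where they do the work, as an engineer would, in place of code of your own. Each camera call takes 0.05 s, during which the arm holds its last target. There are 200 camera calls.

## Working session

There is one attempt and no reset: what is moved stays moved. The work goes in short steps, Python scripts to look and compute and a tool call to move; the robot and the scene stay as the last step left them, time stands still between calls to the robot, and variables do not carry over. Pictures are saved under pics/ and viewed, at most 10 in all, crops included, and the job is handed in when it is done.

Besides the shell and the picture viewer there is one more tool, called after ">>>" as a command line: name --argument value ..., lists and objects as JSON in quotes. move_arm: Moves the arm, as the interface text tells. Shifts and turns lie within -1 to 1; 1 stands for 0.05 m of shift or 0.15 rad of turn. Its arguments: {"type":"object","properties":{"motion":{"type":"array","items":{"type":"array","items":{"type":"array","items":{"type":"number"}}}},"squeeze":{"type":"number"}},"required":["motion"]}

```bash
mkdir -p pics; cat > h.py <<'E'
import numpy as np, cv2
from plant import env, camera, camera_info, order
def pts(d,ci):
    K,R,t=[np.array(ci[k],float) for k in("camera_matrix","R","t")]
    v,u=np.mgrid[:d.shape[0],:d.shape[1]]
    c=np.stack([(u-K[0,2])/K[0,0]*d,(v-K[1,2])/K[1,1]*d,d],-1)
    return (c-t.ravel())@R   # R^T (c-t)
def ray(u,v,z,ci):
    K,R,t=[np.array(ci[k],float) for k in("camera_matrix","R","t")]
    o=-R.T@t.ravel(); r=R.T@np.linalg.inv(K)@[u,v,1]
    return o+r*(z-o[2])/r[2]
E
python3 - <<'E'
from h import *
for n in("scene","top"):
    p,d=camera(n); np.savez(n+"0",p=p,d=d); cv2.imwrite(f"pics/{n}0.png",p[...,::-1]); ci=camera_info(n); print(n,np.round(-np.array(ci["R"]).T@np.array(ci["t"]).ravel()))
o=env.get_obs(); print(o)
E
```

```text
scene [1117. -495.  900.]
top [ 424.   42. 1192.]
{'clock': 0.1, 'qpos': array([-1.29058801,  0.33280353, -0.06470649,  1.46082394,  0.02163576,
        1.34992434, -0.08850987]), 'qvel': array([-0.00026609,  0.00076031, -0.00162154, -0.00022344,  0.00044657,
        0.00029019, -0.00066012]), 'joint_torque': array([ 1.77054804e-03, -6.26739979e+01,  4.94301715e-02, -3.92425954e+01,
        1.63327740e-02,  6.94089031e-03,  3.54037422e-05]), 'ee_pos': array([186.29593019, 596.27802219, 255.61466675]), 'eef_rot': array([ 1.50815161e-01,  9.88561778e-01, -6.29275968e-04, -5.06266978e-05]), 'contact_force': array([ 0.15990275,  0.06239303, -0.42709466]), 'torque': array([-0.02780021, -0.01520482,  0.0203412 ]), 'gripper_force': 0.0, 'gripper_width': 85.32619341634638}
```

View pics/scene0.png

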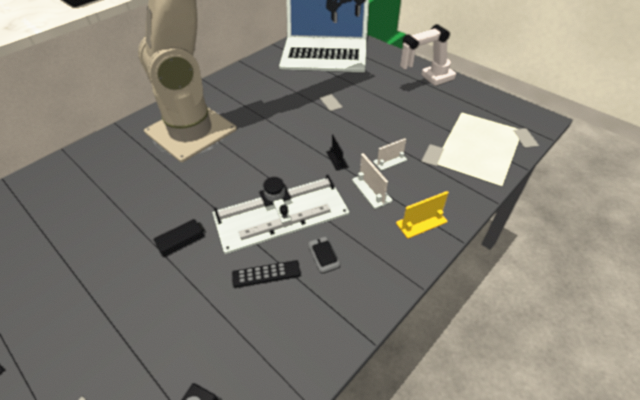

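View pics/top0.png

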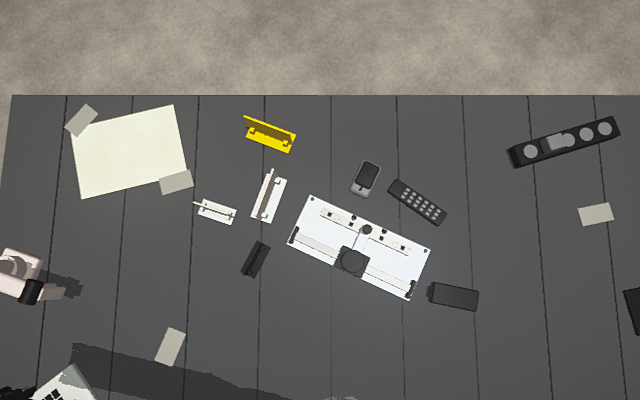

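The board candidates in the top view are black (255,260), yellow (270,133), small white (215,212) and larger white (268,195). The larger white one fits: it is neither black nor yellow, it is the bigger of the two whites, and it lies beyond the rail's end opposite the adapter. I'll confirm it in an enlarged crop and measure.

```bash
python3 - <<'E'
from h import *
z=np.load("top0.npz"); p,d=z["p"],z["d"]; ci=camera_info("top")
c=cv2.resize(p[150:310,185:445],None,fx=3,fy=3,interpolation=cv2.INTER_CUBIC); cv2.imwrite("pics/crop0.png",c[...,::-1])
P=pts(d,ci)
for n,(u,v) in dict(board=(268,195),small=(215,212),knob=(366,229),rf=(352,260),table=(340,330),brick=(453,297)).items(): print(n,P[v,u].round(1))
# knob: height band 70..90 near knob ; rf: 78..90
for n,(u,v,lo,hi,r) in dict(knob=(366,229,70,90,12),rf=(352,260,76,92,25)).items():
    m=np.zeros(d.shape,bool); m[v-r:v+r,u-r:u+r]=True; m&=(P[...,2]>lo)&(P[...,2]<hi)
    q=P[m]; vv,uu=np.where(m); print(n,len(q),q.mean(0).round(1),(q.min(0)).round(1),q.max(0).round(1),uu.mean(),vv.mean())
# base plate: height ~12 white
m=(p.min(-1)>150)&(P[...,2]>5)&(P[...,2]<35); m[:,:286]=0;m[:190]=0;m[305:]=0;m[:,440:]=0
q=P[m][:,:2].astype(np.float32); print(cv2.minAreaRect(q), len(q))
# second view: knob in scene by depth
s=np.load("scene0.npz"); S=pts(s["d"],camera_info("scene"))
for n,(lo,hi) in dict(knob=(72,84)).items():
    m=np.zeros(s["d"].shape,bool); m[200:222,276:292]=True; m&=(S[...,2]>lo)&(S[...,2]<hi); print("scene",n,m.sum(),S[m].mean(0).round(1) if m.any() else None, S[m].max(0) if m.any() else None)
E
```

```text
board [642.3 196.9  48.8]
small [603.5 347.6   2.2]
knob [548.3 -59.6  80.1]
rf [469.6 -23.1  80.9]
table [290.3   5.5   3.6]
brick [ 376.4 -287.4   32.9]
knob 74 [548.6 -63.   80.1] [537.8 -75.3  72. ] [561.3 -52.   84.7] 367.3243243243243 228.85135135135135
rf 416 [467.4 -25.5  84.1] [439.7 -53.3  77. ] [494.6   2.3  90. ] 353.02163461538464 260.8485576923077
((564.4933471679688, -69.23257446289062), (361.169677734375, 272.3677978515625), 65.19197082519531) 6066
scene knob 69 [553.7 -64.9  79.5] [563.91184094 -50.88116736  83.92381597]
```

View pics/crop0.png

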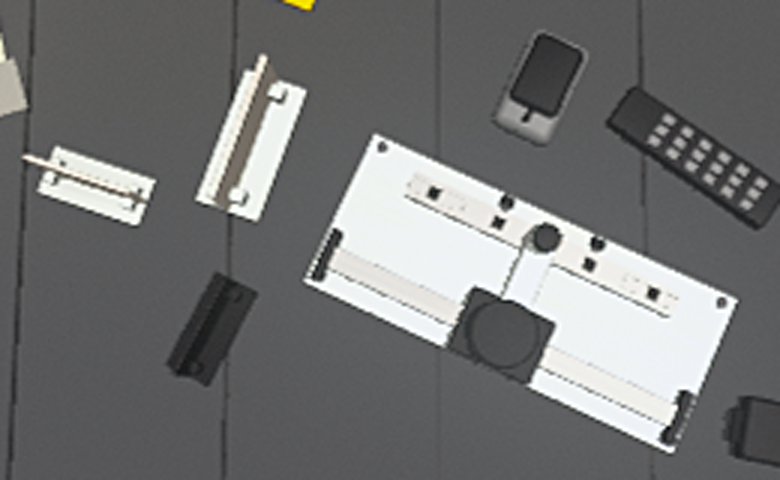

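The crop confirms it: the larger white board is at crop (255,145). The next hole on its side is at crop (498,222), and the far hole is at (433,192). Next I'll measure the holes.

```bash
python3 - <<'E'
from h import *
from scipy.spatial.transform import Rotation as Rn
z=np.load("top0.npz"); p=z["p"]; ci=camera_info("top")
g=p.astype(float).mean(-1)
H=[]
for u,v in [(329.3,214),(351,224),(381.3,238),(402.7,247.7)]:
    a,b=int(round(u))-4,int(round(v))-4
    w=np.clip(150-g[b:b+9,a:a+9],0,None); yy,xx=np.mgrid[b:b+9,a:a+9]
    r=3.6; w=w*((xx-u)**2+(yy-v)**2<r*r)
    c=((w*xx).sum()/w.sum(),(w*yy).sum()/w.sum()); X=ray(*c,28,ci); H.append(X); print(np.round(c,2),X.round(1))
H=np.array(H); mid=(H[0]+H[3])/2; e=H[0]-H[3]; L=np.linalg.norm(e); e/=L
print("L",L,"dir",e.round(4),"ang",np.arctan2(e[1],e[0]),"mid",mid.round(1),"offs",((H-mid)@e).round(1), "scaled",((H-mid)@e*214/L).round(1))
K=ray(367.3-.5,228.85,80,ci);print("knob ray",K.round(1))
o=env.get_obs(); R=Rn.from_quat(o["eef_rot"]).as_matrix(); print(R.round(3), o["ee_pos"]); y=R[:,1]; print("tool y ang",np.arctan2(y[1],y[0]))
E
```

```text
[329.17 213.9 ] [594.7  34.1  28. ]
[350.63 223.78] [568.1 -23.4  28. ]
[380.86 237.69] [ 530.8 -103.7   28. ]
[402.17 247.37] [ 505.1 -159.8   28. ]
L 213.61666321759435 dir [0.4195 0.9078 0.    ] ang 1.1379495617116737 mid [549.9 -62.9  28. ] offs [ 106.8   43.4  -45.1 -106.8] scaled [ 107.    43.5  -45.2 -107. ]
knob ray [548.7 -61.7  80. ]
[[-0.955  0.298 -0.   ]
 [ 0.298  0.955 -0.001]
 [-0.    -0.001 -1.   ]] [186.29593019 596.27802219 255.61466675]
tool y ang 1.2680105821342043
```

>>> move_arm --motion '[[[-1,-0.68,-0.65,0,0],[-1,-0.68,-0.65,0,0],[-1,-0.68,-0.65,0,0],[-1,-0.68,-0.65,0,0],[-1,-0.68,-0.65,0,0],[-1,-0.68,-0.65,0,0],[-1,-0.68,-0.65,0,0],[-1,-0.68,-0.65,0,0]]]'

```text
clock: 0.9
ee_pos: [368.9, 265.3, 256.2]
eef_rot: [0.151, 0.989, 0.0, -0.0]
contact_force: [0.8, 0.1, 0.2]
gripper_width: 85.7
gripper_force: 0.0
```

>>> move_arm --motion '[[[-1,-0.68,-0.65,0,0],[-1,-0.68,-0.65,0,0],[-1,-0.68,-0.65,0.2,0],[-1,-0.68,-0.65,0.2,0],[-1,-0.68,-0.65,0.2,0],[-1,-0.68,-0.65,0.2,0],[-1,0,0,0,0.87],[-1,0,0,0,0]]]'

```text
clock: 1.7
ee_pos: [504.9, 19.2, 215.7]
eef_rot: [0.217, 0.976, -0.0, -0.001]
contact_force: [-0.2, 0.4, 0.4]
gripper_width: 85.0
gripper_force: 0.0
```

>>> move_arm --motion '[[[-1,-0.5,-0.37,0,0],[-1,-0.5,-0.37,0,0],[-1,-0.5,-0.36,0.4,0],[-1,0,0,0.6,0],[-1,0,0,0.6,0],[-1,0,0,0,0]]]'

```text
clock: 2.3
ee_pos: [547.6, -59.5, 132.8]
eef_rot: [0.213, 0.977, -0.001, -0.003]
contact_force: [0.1, 1.2, 1.1]
gripper_width: 85.5
gripper_force: 0.0
```

```bash
python3 - <<'E'
from h import *
p,d=camera("scene"); cv2.imwrite("pics/s1.png",cv2.resize(p[130:270,190:370],None,fx=4,fy=4,interpolation=cv2.INTER_CUBIC)[...,::-1])
print(env.get_obs()["ee_pos"])
E
```

```text
[548.90098513 -59.77433363 135.25459042]
```

View pics/s1.png

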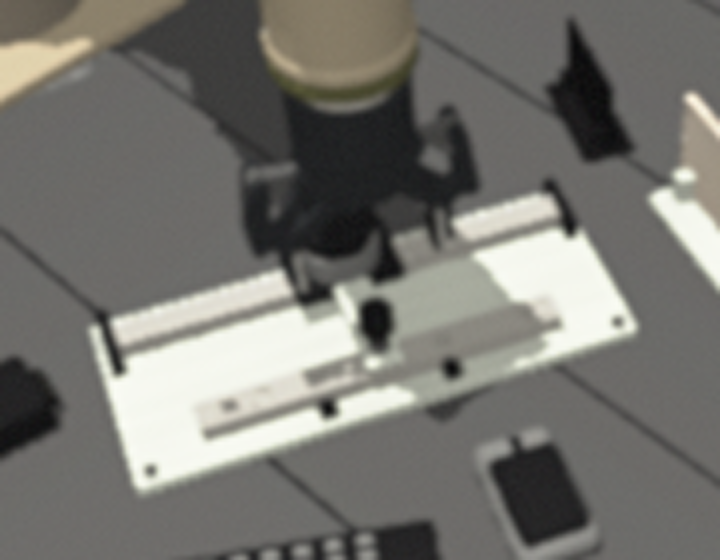

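The gripper is above the knob, which sits at crop (375,320), and it is aligned along the rail. I'll descend with the opening narrowed.

>>> move_arm --motion '[[[-0.1,-0.03,-0.05,0,0],[-0.1,0,0,0.4,0],[-0.1,0,0,0.4,0],[-0.1,0,0,0.35,0],[-0.1,0,0,0,0],[-0.1,0,0,0,0]]]' --squeeze 20

```text
clock: 2.95
ee_pos: [551.2, -63.8, 80.4]
eef_rot: [0.215, 0.977, 0.0, 0.001]
contact_force: [-0.1, -0.8, 0.5]
gripper_width: 47.1
gripper_force: 0.0
```

```bash
python3 - <<'E'
from h import *
p,d=camera("scene"); cv2.imwrite("pics/s2.png",cv2.resize(p[150:250,220:350],None,fx=6,fy=6,interpolation=cv2.INTER_CUBIC)[...,::-1])
o=env.get_obs();print(o["ee_pos"],o["contact_force"],o["gripper_width"])
E
```

```text
[551.41370127 -63.89849448  80.63354159] [-0.47220628 -0.39107315  0.07356753] 46.87277473250339
```

View pics/s2.png

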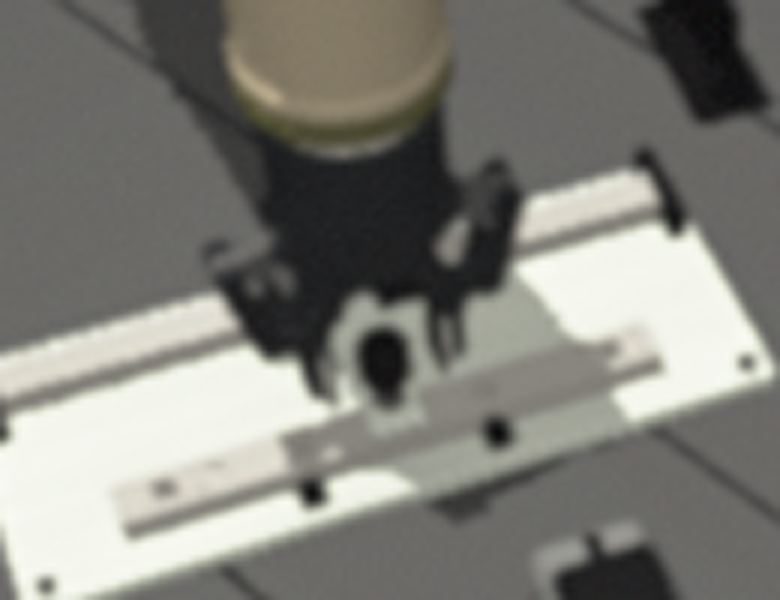

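The knob, at crop (383,360), stands centred between the fingertips at (320,380) and (445,350). I'll lower slightly and close gently while watching the force.

>>> move_arm --motion '[[[0.2,0.04,0,0.1,0],[0.33,0,0.01,0,0],[0.37,0,0,0,0],[0.37,0,0,0,0]]]'

```text
clock: 3.4
ee_pos: [548.8, -62.6, 74.0]
eef_rot: [0.215, 0.977, 0.0, 0.0]
contact_force: [0.3, 0.3, -0.2]
gripper_width: 26.8
gripper_force: 0.0
```

>>> move_arm --motion '[[[0.4,0,0,0,0],[0.4,0,0,0,0]]]'

```text
clock: 3.6
ee_pos: [548.7, -62.7, 73.8]
eef_rot: [0.215, 0.977, 0.0, 0.0]
contact_force: [0.8, 0.7, 0.4]
gripper_width: 25.5
gripper_force: 0.0
```

>>> move_arm --motion '[[[0.43,0,0,0,0],[0.5,0,0,0,0],[0.7,0,0,0,0],[0.7,0,0,0,0]]]' --squeeze 40

```text
clock: 4.0
ee_pos: [548.9, -62.5, 74.0]
eef_rot: [0.215, 0.977, 0.0, 0.0]
contact_force: [-0.7, 1.2, 4.4]
gripper_width: 22.8
gripper_force: 39.0
```

>>> move_arm --motion '[[[0.7,0,0,-0.08,0],[0.7,0,0,-0.08,0],[0.7,0,0,-0.09,0],[0.7,0,0,0,0],[0.7,0,0,0,0]]]'

```text
clock: 4.5
ee_pos: [548.6, -62.7, 86.0]
eef_rot: [0.215, 0.977, -0.0, -0.0]
contact_force: [4.3, -0.0, -10.7]
gripper_width: 22.5
gripper_force: 39.7
```

>>> move_arm --motion '[[[0.7,0,0,-0.02,0],[0.7,0,0,0,0]]]'

```text
clock: 4.7
ee_pos: [548.6, -62.7, 87.0]
eef_rot: [0.215, 0.977, -0.0, -0.0]
contact_force: [4.9, -0.1, -10.8]
gripper_width: 22.2
gripper_force: 39.7
```

>>> move_arm --motion '[[[0.7,0,0.15,0,0],[0.7,0,0.2,0,0],[0.7,0,0.2,0,0],[0.7,0,0.2,0,0],[0.7,0,0.12,0,0],[0.7,0,0,0,0],[0.7,0,0,0,0]]]'

```text
clock: 5.4
ee_pos: [567.2, -22.6, 87.0]
eef_rot: [0.215, 0.977, 0.0, 0.0]
contact_force: [4.7, -1.0, -10.9]
gripper_width: 22.6
gripper_force: 39.9
```

```bash
python3 - <<'E'
from h import *
p,d=camera("scene"); cv2.imwrite("pics/s3.png",cv2.resize(p[150:250,220:350],None,fx=6,fy=6,interpolation=cv2.INTER_CUBIC)[...,::-1])
e=np.array([.4195,.9078,0])
for i in range(3):
    o=env.get_obs();print(o["ee_pos"],((o["ee_pos"]-[549.9,-62.9,0])@e),o["contact_force"],o["gripper_width"]); camera("top")
E
```

```text
[567.15637892 -22.59024639  87.04076248] 43.83224528538115 [  4.95042636  -0.87989761 -11.22658516] 22.449617005772833
[567.16533131 -22.65217375  87.04138817] 43.77978314936866 [  4.57994634  -1.10955538 -10.42819869] 22.694471118014647
[567.14236713 -22.65620041  87.03711717] 43.76649427505633 [  4.7794503   -0.87652418 -11.62497447] 22.509119297940444
```

View pics/s3.png

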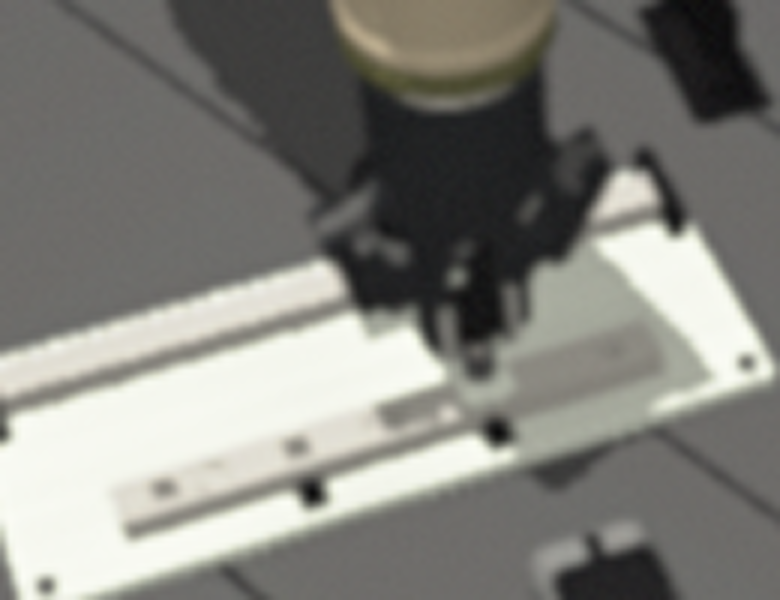

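The carriage moved with the knob: the knob is now at crop (478,345) and the middle hole is visible behind it. I'll lower in small steps and watch the force.

>>> move_arm --motion '[[[0.7,0,0,0.02,0],[0.7,0,0,0.02,0],[0.7,0,0,0.01,0],[0.7,0,0,0,0]]]'

```text
clock: 6.0
ee_pos: [567.0, -23.1, 84.7]
eef_rot: [0.215, 0.977, 0.0, -0.0]
contact_force: [4.9, -0.4, -11.1]
gripper_width: 22.7
gripper_force: 39.9
```

>>> move_arm --motion '[[[0.7,0,0,0.015,0],[0.7,0,0,0,0]]]'

```text
clock: 6.2
ee_pos: [566.9, -23.1, 84.0]
eef_rot: [0.215, 0.977, 0.0, -0.0]
contact_force: [3.4, -0.6, -9.7]
gripper_width: 23.1
gripper_force: 39.9
```

>>> move_arm --motion '[[[0.7,0,0,0.02,0],[0.7,0,0,0,0]]]'

```text
clock: 6.4
ee_pos: [567.0, -23.2, 83.0]
eef_rot: [0.215, 0.977, 0.0, -0.0]
contact_force: [4.0, 0.1, -10.5]
gripper_width: 22.7
gripper_force: 39.9
```

>>> move_arm --motion '[[[0.7,0,0,0.015,0],[0.7,0,0,0,0]]]'

```text
clock: 6.6
ee_pos: [566.9, -23.1, 82.2]
eef_rot: [0.215, 0.977, 0.0, -0.0]
contact_force: [3.9, 0.7, -10.0]
gripper_width: 22.4
gripper_force: 39.9
```

>>> move_arm --motion '[[[0.7,0,0,0.02,0],[0.7,0,0,0,0]]]'

```text
clock: 6.8
ee_pos: [567.0, -23.1, 81.2]
eef_rot: [0.215, 0.977, 0.0, -0.0]
contact_force: [3.6, -0.1, -9.7]
gripper_width: 22.5
gripper_force: 40.0
```

>>> move_arm --motion '[[[0.7,0,0,0.02,0],[0.7,0,0,0,0]]]'

```text
clock: 7.0
ee_pos: [567.0, -23.2, 80.2]
eef_rot: [0.215, 0.977, 0.0, -0.0]
contact_force: [3.3, 0.1, -9.0]
gripper_width: 23.2
gripper_force: 40.0
```

The pin is in the hole: the knob is about 6 mm up, with only the spring load on it. I'll lower most of the rest, then open.

>>> move_arm --motion '[[[0.7,0,0,0.03,0],[0.7,0,0,0.03,0],[0.7,0,0,0.02,0],[0.7,0,0,0,0]]]'

```text
clock: 7.4
ee_pos: [567.0, -23.2, 76.2]
eef_rot: [0.215, 0.977, 0.0, -0.0]
contact_force: [4.4, 0.5, -7.8]
gripper_width: 22.7
gripper_force: 40.1
```

>>> move_arm --motion '[[[0.4,0,0,0,0],[0.2,0,0,0,0],[-0.1,0,0,0,0],[-0.1,0,0,0,0],[-0.1,0,0,0,0]]]'

```text
clock: 7.9
ee_pos: [567.0, -23.2, 76.4]
eef_rot: [0.215, 0.977, 0.0, 0.0]
contact_force: [-0.3, 0.3, 0.6]
gripper_width: 46.7
gripper_force: 0.0
```

>>> move_arm --motion '[[[-0.1,0,0,-0.2,0],[-0.1,0,0,-0.5,0],[-0.1,0,0,-1,0],[-0.1,0,0,-1,0],[-0.1,0.5,-0.5,-0.5,0],[-0.1,1,0,0,0],[-0.1,1,0,0,0],[-0.1,0,0,0,0]]]'

```text
clock: 8.7
ee_pos: [438.6, 8.5, 236.8]
eef_rot: [0.213, 0.977, 0.002, -0.001]
contact_force: [-0.3, -0.7, -0.1]
gripper_width: 47.1
gripper_force: 0.0
```

```bash
python3 - <<'E'
from h import *
p,d=camera("scene"); cv2.imwrite("pics/s4.png",cv2.resize(p[120:270,200:400],None,fx=4,fy=4,interpolation=cv2.INTER_CUBIC)[...,::-1])
S=pts(d,camera_info("scene"))
K=np.array([549.9,-62.9])+43.4*np.array([.4195,.9078])
m=(np.hypot(S[...,0]-K[0],S[...,1]-K[1])<20)&(S[...,2]>66)&(S[...,2]<110)
print(K,m.sum(),S[m].mean(0).round(1),np.percentile(S[m][:,2],[50,80,95]).round(1))
o=env.get_obs();print(o["ee_pos"],o["contact_force"],o["gripper_width"],o["clock"])
E
```

```text
[568.1063  -23.50148] 77 [573.1 -27.4  77.5] [79.2 81.5 82.3]
[441.23868388   7.6740309  237.34925322] [0.11732598 0.22582514 0.02432842] 46.67198453179849 8.75
```

View pics/s4.png

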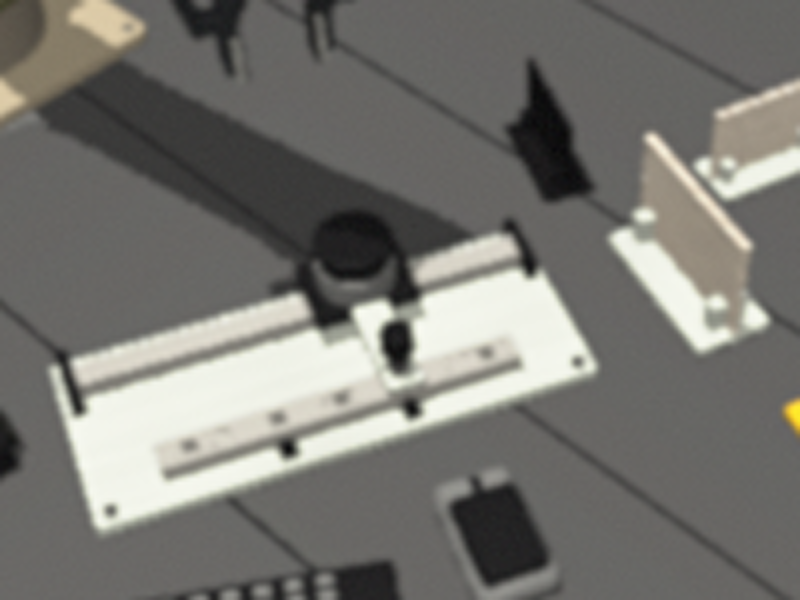

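The knob, at crop (397,340), stands over the next hole on the board's side with its top at about 80 mm, so it is home. The far hole at (487,352) is still free, the board hasn't moved, and the robot is clear.

```bash
python3 -c "
from plant import order
print(order.close_job())"
```

```text
the job is handed in; nothing more can be done
None
```

The rangefinder now sits one hole closer to the white board, about 43.5 mm along the rail, with the pin home and the gripper clear; the job is handed in, but no verdict came back.

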